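Load a stone strip and hold the bevelling cradle at its set angle

TASK

Draw the longest stone strip straight up out of the grooved wooden rack and lower it, still on edge and without dropping it, to the bottom of the slot in the tilting cradle, centred along the slot, and let go of it. Then take the cradle by its handle bar and swing it up until it lies in line with the index hand set on the stand's quadrant, and finish while still holding it there for the grinding: without your grip it would fall back. Leave the index hand as it is set, and the shorter offcuts and everything else on the bench where they are.

Things in the scene. Friction and masses are not known exactly. Their poses are not given: they have to be found in the camera images.
- strip: pale stone strip, 105 mm long (own x, along the groove), 10 mm thick (own y, across the groove), 42 mm high as it stands on edge (own z, up); about 0.11 kg; the longest of the three pieces in the rack. Origin at the centre of its lower long edge face
- strip_mid (a point): the centre of the stone strip's volume; axes as strip. When the strip stands in the rack it is 33 mm above the bench, and 22 mm of the strip's height shows above the rack
- rack: fixed timber block 120 mm (own x) by 160 mm (own y), 32 mm high, with three grooves along its own x at own y = -50, 0 and +50 mm, each 13 mm wide and 20 mm deep, open at both ends; one stone piece stands in each, in any order. Origin at the centre of its underside. A fixed tool case, 190 mm high with its handle, stands close behind the far end of the grooves
- short_a: one shorter stone offcut, 70 x 10 mm in plan, 42 mm high, standing on edge in a groove of the rack; origin at the centre of its underside. Not to be moved
- short_b: the shortest stone offcut, 55 x 10 mm in plan, 42 mm high, standing on edge in a groove of the rack; origin at the centre of its underside. Not to be moved
- dust_brush: bystander: wooden-handled bench brush, 278 mm long, 44 mm high, lying left of the stand; origin under its centre
- onyx: bystander: small pink stone block, 40 x 45 mm, 30 mm high, left of the handle; origin under its centre
- tape_measure: bystander: pocket tape measure, 88 x 39 mm, 67 mm high, between the stand and the tool case; origin under its centre
- mastic_tin: bystander: round tin, 75 mm across, 88 mm high, right of the rack; origin under its centre
- hardener_tube: bystander: small white tube, 102 x 33 x 20 mm, lying in front of the rack and the stand; origin under its centre
- stand: fixed bevelling stand, grey base plate 145 x 225 mm; carries the cradle and, on its +y side (own y 93 to 99 mm), an upright graduated quadrant arc of 85 mm radius about the hinge axis, reaching 145 mm above the bench. Origin on the bench under the middle of the hinge axis; own x points from the handle to the hinge (away from the robot), y along the hinge axis, z up
- hinge (a point): middle of the hinge axis, 55 mm above the bench; the axis runs along the stand's own y
- slot (a point): middle of the slot's floor, 50 mm from the hinge axis towards the handle, 5 mm above the axis plane; x across the slot, y along it (parallel to the hinge), z out of it (up while level). Slot between two steel rails 112 mm long, 20 mm high, 13 mm apart, flared mouth, open ends. A seated strip shows 22 mm above the rails, its centre 21 mm from the floor
- cradle: tilting aluminium cradle with the slot and handle; origin on the hinge axis, axes those of the stand while level. Angle a = its turn about +y: 0 = level at rest, grows as the handle rises, up to 1.4 rad. Nearly frictionless: falls back to 0 when let go (about 3 N straight up at the handle lifts it). At angle a the handle bar is at hinge + 145 mm x (-cos a along the stand's x, sin a up)
- grip (a point): middle of the steel handle bar, where to hold it: round bar 12 mm thick, parallel to the hinge axis and 145 mm from it, 39 mm clear of the cradle plate's edge, on two side arms 58 mm either side of this point; its +y end sticks out to 82 mm, next to the index hand. 55 mm above the bench while level; axes as cradle
- index (a joint): angle at which the index hand is set, rad, counted like the cradle's angle (0.45 to 0.85); the cradle is at the marked angle when the two are equal. The hand is clamped by stiff friction and stays
- index_tip (a point): pointed tip of the index hand, a narrow dark steel bar 10 mm wide on the outside of the quadrant (at the stand's own y = 106 mm) that turns about the same hinge axis; the tip is 150 mm from the axis. x along the hand towards the hinge, as the cradle's own x

How it is judged:
On the way, in this order (a step that is already met when the one before it is completed fails the run):
1. the long strip has been drawn up clear of the rack, gripped by its upper edge (z of strip_mid in the frame of rack above 0.056 m and contact force between the fingers and strip above 0.5 N), for 0.1 s.
2. the strip stands on edge at the bottom of the cradle's slot, centred, and has been let go (x of strip_mid in the frame of slot between -0.006 and 0.006 m and y of strip_mid in the frame of slot between -0.015 and 0.015 m and z of strip_mid in the frame of slot below 0.025 m and angle between the z axis of strip and the z axis of slot, either way round below 0.25 rad and contact force between the fingers and strip below 0.1 N and linear speed of strip below 0.02 m/s), for 0.2 s.
At the end, for the whole second after the job is handed in: Fingers hold the cradle (over 0.5 N, TCP within 80 mm of the bar middle), at rest within 0.07 rad of the index hand; the strip, untouched by them, is on edge in the slot: within 6 mm across and 15 mm along of its middle, within 4 mm of the floor, leaning under 0.25 rad (x of strip_mid in the frame of slot between -0.006 and 0.006 m and y of strip_mid in the frame of slot between -0.015 and 0.015 m and z of strip_mid in the frame of slot below 0.025 m and angle between the z axis of strip and the z axis of slot, either way round below 0.25 rad and angle between the x axis of slot and the x axis of index_tip, either way round below 0.07 rad and contact force between the fingers and cradle above 0.5 N and distance between the grasp point and grip below 0.08 m and angular speed of cradle below 0.05 rad/s and contact force between the fingers and strip below 0.1 N); the arm keeps its last pose, push and grip.
It fails at once if the index hand was shifted by more than 5 mm at its tip (distance of index_tip from where it was at the start of the episode above 0.005 m).
It fails at once if the strip was dropped (it moved faster than 0.5 m/s out of the fingers) (linear speed of strip above 0.5 m/s and contact force between the fingers and strip below 0.05 N).
It fails at once if a shorter offcut or another thing on the bench was moved by more than 25 mm (distance of any of short_a, short_b, dust_brush, onyx, tape_measure, mastic_tin, hardener_tube from where it was at the start of the episode above 0.025 m).
It also fails if it takes over 48 s, if anything falls off the work surface, if the arm or the gripper's body presses on something with over 40 N, if the wrist force passes 120 N, or if a joint passes its speed limit or range.

ROBOT

A 6-joint arm with a two-finger parallel gripper is mounted at the origin on the work surface; the furniture and walls round the work are solid. World frame = base frame: x ahead of the robot, y to its left, z up, the work surface at z = 0. Lengths are in m, angles in rad, forces in N, time in s.
With the tool pointing down it reaches from about 0.425 to 0.95 m from the base axis. Payload 3.5 kg.
Tool frame: the origin (TCP) lies between the finger pads, 19 mm behind the fingertips; this is the grasp point; z points along the fingers, y is the line along which they close (so a half turn about z gives the same grasp; the last joint's range is limited). The gripper opens to 85 mm and grips with 20 to 120 N. Pads are 22 mm wide; open, the fingers measure 114 mm over their backs; the gripper's body (76 mm by 85 mm) begins 54 mm behind the grasp point. The pads swing forward as they close: fully open they stand 13 mm farther back than shut.
Start: joints at [0.999, 0.286, 1.577, -0, 1.279, -0.15], TCP at [0.276, 0.616, 0.25] pointing down, gripper open.
Joint ranges: [-2.77, 2.77], [-0.9, 2.22], [0.21, 2.48], [-1.53, 4.67], [0.24, 2.81], [-2.84, 2.84]. Speed limits (rad/s): [2.79, 2.79, 3.14, 3.14, 3.14, 3.14].

INTERFACE

Orientations are given as a unit quaternion [x, y, z, w].
In Python, from plant import ctrl gives the robot as it stands. The module is installed in compiled form; this text tells all that it offers.
- The arm moves only by the tool send_rows, never from a script. Its argument "rows" is text: rows parted by semicolons, each of 7 numbers parted by spaces: the turn, a rotation vector about the tool's x, y, z in a scale on which 1.0 is 2 rad, then the shift along the tool's x, y, z in a scale on which 1.0 is 0.5 m, then the opening, from -1 (shut) to 1 (fully open). A call has 1 to 8 rows; each row is the pose to reach, as a shift and turn from the pose commanded when the call began, along the tool's axes at that moment; what a row does not reach only later rows make up. A row lasts 1/8 s, in which the tool goes at most 62.5 mm and 10.7 degrees, less where a joint would pass 70% of its speed; a pose out of reach is approached as far as the arm can. A shift or turn number past 1, either way, is cut back to 1. A call with a gripper value outside its range is refused whole. The fingers move at their own pace and stop on an object; "grip_force" is the grip in N (left out, the last holds). Time passes only in rows, so rows that repeat a pose let the fingers close. It gives the time, the measured TCP pose, the force, the opening and the grip force at its end, in the units of the state.
- ctrl.get_state(): the state, without advancing time (a new reading comes with each control period).
- ctrl.read_camera(name): name is "side" or "top"; returns a dict with "color" (480x640x3 uint8, red, green, blue), "fx", "fy", "cx", "cy" (pixels), "extrinsics" (4x4, takes a point from world to camera coordinates). Camera axes: x right, y down, z forward; pixel columns grow to the right and rows downward; lengths in m; the calibration is good to about 2 mm. A picture is of the moment at which its call begins. There is no depth.
- ctrl.sign_off(): hands the job in; it is judged then, once.
Trained networks look in a picture, given as the dict that the camera call returned (one of the last four; its "shot" number tells which), for a name from the list of things; names that differ only in an ending like _2 or _b are one class to them, and where a whole thing is asked for, a point or a joint stands for the part that bears it (a point fixed in the world has none). Each returns a list of dicts, best first, with "p" (0 to 1); they miss things now and then, are a little off and sometimes report something else, mostly with a low value. They report only what shows in the picture. A call takes as long as a camera call.
- ctrl.look_for(picture, target): "position" ([x, y, z] in m, in the coordinates of the camera as it stood for that picture, good to about 4 mm: the middle of the surface that is visible of it).
The state is a dict: "time": time; "qpos": joint angles; "dq": joint speeds; "joint_efforts": joint torques, N m; "eef_pos": TCP position; "tcp_rot": TCP orientation; "contact_force": force on the tool from outside, world axes, zero at the start; "wrist_torque": the same for the moment, N m; "opening": opening from 0.0 (shut) to 1.0 (fully open); "finger_force": force on a finger pad.
Only numpy, scipy, OpenCV 4.12 (cv2) and the standard library are available. Lean on these libraries where they do the work, as an engineer would, in place of code of your own. Each camera call takes 0.05 s, during which the arm holds its last target. There are 200 camera calls.

## Working session

There is one attempt and no reset: what is moved stays moved. The work goes in short steps, Python scripts to look and compute and a tool call to move; the robot and the scene stay as the last step left them, time stands still between calls to the robot, and variables do not carry over. Pictures are saved under pics/ and viewed, at most 10 in all, crops included, and the job is handed in when it is done.

Besides the shell and the picture viewer there is one more tool, called after "Request:" as a command line: name --argument value ..., lists and objects as JSON in quotes. send_rows: Moves the arm, as the interface text tells. Its arguments: {"type":"object","properties":{"rows":{"type":"string"},"grip_force":{"type":"number"}},"required":["rows"]}

```bash
mkdir -p pics; cat > h.py <<'E'
import numpy as np, cv2
from plant import ctrl
def shot(n,f=None):
    p=ctrl.read_camera(n)
    if f: cv2.imwrite('pics/'+f,p['color'][:,:,::-1])
    return p
def world(p,c):
    E=np.array(p['extrinsics']); return np.linalg.inv(E)@np.append(c,1)
def proj(p,X):
    E=np.array(p['extrinsics']); c=(E@np.append(X,1))[:3]; return np.array([p['fx']*c[0]/c[2]+p['cx'],p['fy']*c[1]/c[2]+p['cy']])
def ray(p,uv,z):
    E=np.linalg.inv(np.array(p['extrinsics'])); d=E[:3,:3]@np.array([(uv[0]-p['cx'])/p['fx'],(uv[1]-p['cy'])/p['fy'],1]); o=E[:3,3]
    return o+d*(z-o[2])/d[2]
E
python3 - <<'E'
from h import *
np.set_printoptions(precision=4,suppress=True)
for n in ('top','side'):
    p=shot(n,n+'0.png')
    print(n,np.linalg.inv(np.array(p['extrinsics']))[:3],p['fx'])
    for t in ('strip','rack','short_a','stand','cradle','index','onyx','mastic_tin','hardener_tube','tape_measure','dust_brush'):
        print(t,[(round(d['p'],2),world(p,d['position'])[:3].round(3)) for d in ctrl.look_for(p,t)[:3]])
s=ctrl.get_state();print(s)
E
```

```text
top [[ 0.0271 -0.9989  0.039   0.4436]
 [-0.9996 -0.0271  0.     -0.0503]
 [ 0.0011 -0.039  -0.9992  1.3097]] 583.9854175384032
strip [(0.76, array([ 0.373, -0.206,  0.054]))]
rack [(0.92, array([ 0.389, -0.254,  0.03 ])), (0.52, array([0.557, 0.039, 0.057]))]
short_a [(0.5, array([ 0.388, -0.248,  0.055])), (0.45, array([ 0.412, -0.299,  0.05 ]))]
stand [(0.76, array([0.563, 0.038, 0.061]))]
cradle [(0.66, array([0.557, 0.037, 0.059]))]
index [(0.65, array([0.557, 0.037, 0.057]))]
onyx [(0.78, array([0.408, 0.183, 0.026]))]
mastic_tin [(0.86, array([ 0.448, -0.404,  0.083])), (0.72, array([0.469, 0.268, 0.043]))]
hardener_tube [(0.96, array([ 0.369, -0.052,  0.009])), (0.57, array([0.404, 0.183, 0.024]))]
tape_measure [(0.56, array([ 0.627, -0.124,  0.063]))]
dust_brush [(0.66, array([0.469, 0.268, 0.042]))]
side [[ 0.9809 -0.0688  0.1818  0.2962]
 [-0.1943 -0.3834  0.9029 -1.0687]
 [ 0.0076 -0.921  -0.3895  0.5181]] 470.12643092888345
strip [(0.78, array([ 0.374, -0.21 ,  0.045]))]
rack [(0.58, array([ 0.36 , -0.289,  0.032]))]
short_a [(0.66, array([ 0.395, -0.265,  0.041])), (0.6
[... 152 characters left out ...]
0.558, 0.139, 0.105]))]
onyx [(0.72, array([0.403, 0.166, 0.022]))]
mastic_tin []
hardener_tube [(0.78, array([ 0.368, -0.077,  0.011]))]
tape_measure []
dust_brush [(0.83, array([0.468, 0.252, 0.036]))]
{'time': 1.2, 'qpos': array([ 0.999 ,  0.2863,  1.5767,  0.    ,  1.2786, -0.15  ]), 'dq': array([ 0.0017,  0.0002,  0.0002,  0.0002, -0.0003,  0.0009]), 'joint_efforts': array([  0.0013, -40.5975, -29.2933,  -0.0001,   0.0006,   0.    ]), 'eef_pos': array([0.2763, 0.6158, 0.25  ]), 'tcp_rot': array([ 0.2094,  0.9778,  0.    , -0.    ]), 'contact_force': array([-0.3066,  0.0797,  0.1052]), 'wrist_torque': array([ 0.0407, -0.0104,  0.0252]), 'finger_force': 0.0, 'opening': 1.0007273244400263}
```

View pictures.

View pics/top0.png

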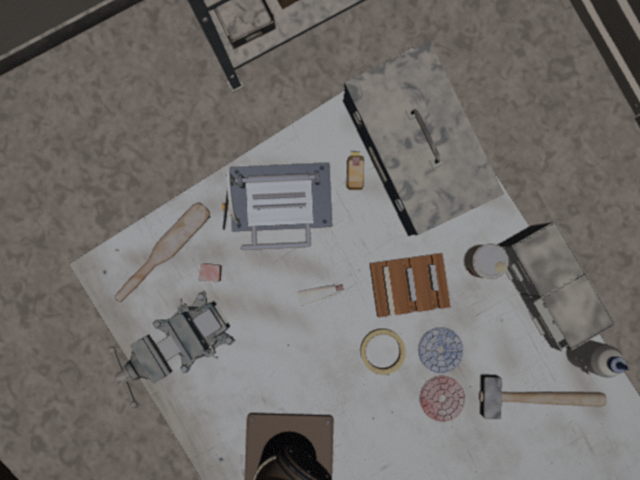

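View pics/side0.png

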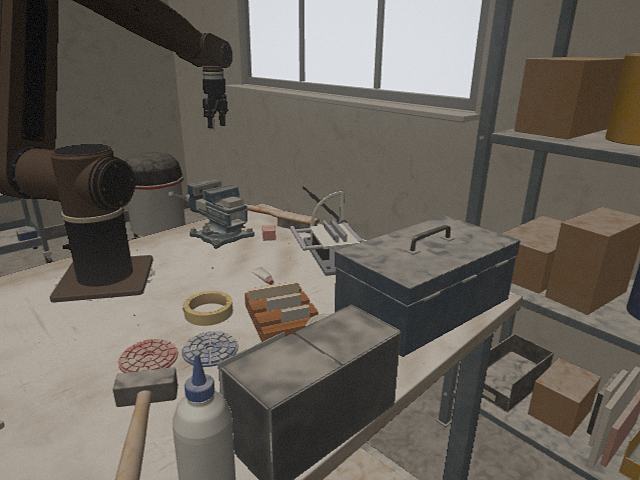

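```bash
python3 - <<'E'
import cv2,numpy as np
t=cv2.imread('pics/top0.png');s=cv2.imread('pics/side0.png')
a=cv2.resize(t[150:262,215:345],None,fx=4.6,fy=4.6,interpolation=cv2.INTER_CUBIC)
b=cv2.resize(t[240:330,355:465],None,fx=5,fy=5,interpolation=cv2.INTER_CUBIC)
c=cv2.resize(s[175:280,285:375],None,fx=5.5,fy=5.5,interpolation=cv2.INTER_CUBIC)
cv2.imwrite('pics/a.png',a);cv2.imwrite('pics/b.png',b);cv2.imwrite('pics/c.png',c)
E
```

```text
(no output)
```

View pics/a.png

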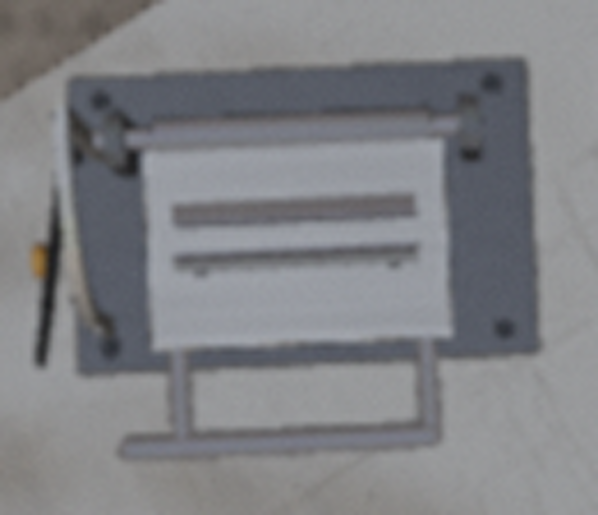

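View pics/b.png

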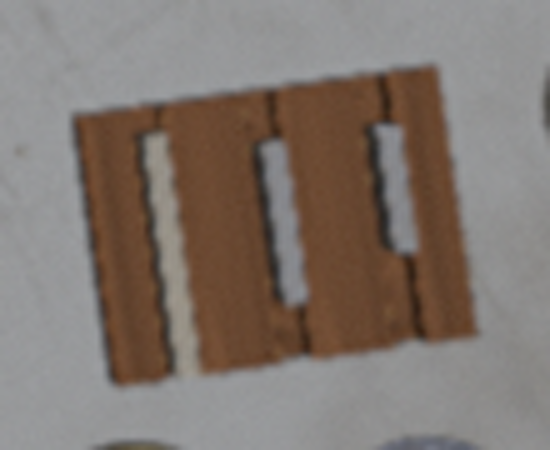

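View pics/c.png

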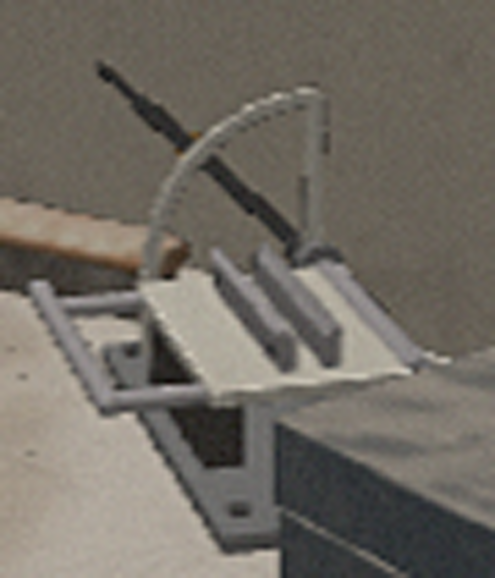

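```bash
cat > fit.py <<'E'
from h import *
from scipy.optimize import least_squares
np.set_printoptions(precision=4,suppress=True)
P=shot('top');S=shot('side')
def T(x,y,th,v): return np.array([x+np.cos(th)*v[0]-np.sin(th)*v[1],y+np.sin(th)*v[0]+np.cos(th)*v[1],v[2]])
ca=lambda u:((np.array(u)+.5)/4.6-.5)+[215,150]
cb=lambda u:((np.array(u)+.5)/5-.5)+[355,240]
cc=lambda u:((np.array(u)+.5)/5.5-.5)+[285,175]
# stand: top & side points
obs=[(P,ca((122,447)),(-.145,.082,.055)),(P,ca((442,434)),(-.145,-.064,.055)),
 (P,ca((173,239)),(-.05,.056,.08)),(P,ca((417,229)),(-.05,-.056,.08)),
 (P,ca((310,129)),(0,0,.055)),
 (S,cc((40,288)),(-.145,.082,.055)),(S,cc((106,405)),(-.145,-.064,.055))]
f=lambda q:np.concatenate([proj(c,T(*q,v))-u for c,u,v in obs])
r=least_squares(f,[.6,.04,0],loss='soft_l1');print('stand',r.x);print(f(r.x).reshape(-1,2))
q=r.x
for v in [(-.05,0,.06),(-.145,0,.055)]: print(v,T(*q,v))
tip=lambda a:T(*q,(-.15*np.cos(a),.106,.055+.15*np.sin(a)))
for c,u in((P,ca((41,364))),(S,cc((100,64)))):
  for a in np.arange(.45,.86,.05): print(round(a,2),proj(c,tip(a))-u,end=';')
  print()
g=lambda a:np.concatenate([proj(P,tip(a[0]))-ca((41,364)),proj(S,tip(a[0]))-cc((100,64))])
print('index',least_squares(g,[.6]).x, 'side only',least_squares(lambda a:g(a)[2:],[.6]).x)
# hand direction in side: hub
print('hub',proj(S,T(*q,(0,.106,.055))),cc((305,248)))
e=[ray(P,cb(u),.053) for u in((154,132),(187,375))]
print('strip ends',e,np.linalg.norm(e[0]-e[1]),'mid',(e[0]+e[1])/2,'yaw',np.arctan2(*(e[0]-e[1])[[1,0]]))
k=[ray(P,cb(u),.032) for u in((74,116),(436,67),(477,337),(114,384))]
print('rack',np.mean(k,0),[np.linalg.norm(k[i]-k[i-1]) for i in range(4)],np.arctan2(*(k[0]-k[3])[[1,0]]),np.arctan2(*(k[1]-k[2])[[1,0]]))
E
python3 fit.py
```

```text
stand [0.6121 0.0365 0.0526]
[[ 1.3635 -0.2144]
 [-0.255   0.879 ]
 [ 0.1522 -0.5076]
 [ 0.1303  0.3227]
 [-2.8881  0.7773]
 [ 0.7465 -0.0545]
 [ 0.5672 -0.1576]]
(-0.05, 0, 0.06) [0.5621 0.0339 0.06  ]
(-0.145, 0, 0.055) [0.4673 0.0289 0.055 ]
0.45 [ 2.9956 12.6495];0.5 [ 2.4518 10.8662];0.55 [1.9128 8.9031];0.6 [1.3803 6.763 ];0.65 [0.8561 4.4499];0.7 [0.3419 1.9682];0.75 [-0.1605 -0.6766];0.8 [-0.6493 -3.4785];0.85 [-1.1228 -6.4305];
0.45 [-8.637  14.7931];0.5 [-7.4238 12.3541];0.55 [-6.0872  9.9637];0.6 [-4.6305  7.6288];0.65 [-3.0574  5.3564];0.7 [-1.3721  3.1532];0.75 [0.421  1.0257];0.8 [ 2.3168 -1.0198];0.85 [ 4.3102 -2.9771];
index [0.7482] side only [0.7586]
hub [341.2461 219.6898] [340.0455 219.6818]
strip ends [array([ 0.4296, -0.1973,  0.053 ]), array([ 0.326 , -0.2138,  0.053 ])] 0.10487721985922385 mid [ 0.3778 -0.2055  0.053 ] yaw 0.15782751952876872
rack [ 0.3899 -0.2536  0.032 ] [np.float64(0.11784021814648943), np.float64(0.15989094422915817), np.float64(0.1188477638339716), np.float64(0.15963566364396795)] 0.17205633129745695 0.16979104749837567
```

```bash
cat > mv.py <<'E'
import sys
from h import *
from scipy.spatial.transform import Rotation as R
# args: x y z yaw(tool y) ... triples of 4, tool pointing down, relative to measured pose now
def rows(*ts):
    s=ctrl.get_state(); R0=R.from_quat(s['tcp_rot']); p0=np.array(s['eef_pos'])
    print('t',round(s['time'],2),'pos',p0.round(4),'q',np.round(s['qpos'],3),'F',np.round(s['contact_force'],1),s['finger_force'],round(s['opening'],3))
    for x,y,z,w in ts:
        Y=np.array([np.cos(w),np.sin(w),0]);Z=np.array([0,0,-1.]);X=np.cross(Y,Z)
        R1=R.from_matrix(np.stack([X,Y,Z],1))
        print((R0.inv()*R1).as_rotvec(degrees=True).round(1),(R0.inv().apply(np.array([x,y,z])-p0)*1e3).round(1))
if __name__=='__main__':
    a=list(map(float,sys.argv[1:])); rows(*[a[i:i+4] for i in range(0,len(a),4)])
E
python3 mv.py .52 .1 .25 -.13  .38 -.205 .16 -1.403 .38 -.205 .055 -1.403
```

```text
t 1.3 pos [0.2763 0.6159 0.25  ] q [ 0.999  0.286  1.577 -0.     1.279 -0.15 ] F [0.5 1.  0.7] 0.0 1.002
[ 0.  -0.  73.3] [-433.5 -370.9    0. ]
[  0.   -0.  146.2] [-430.6 -706.5   90. ]
[  0.   -0.  146.2] [-430.6 -706.5  195. ]
```

Units first: shifts go in shares of 0.5 m and turns go in shares of 2 rad. So -434 mm is -0.868, -371 mm is -0.742, 73 degrees is 0.637.

Request:
send_rows --rows "0 0 0.637 -0.868 -0.742 0 -0.3;0 0 0.637 -0.868 -0.742 0 -0.3;0 0 0.637 -0.868 -0.742 0 -0.3;0 0 0.637 -0.868 -0.742 0 -0.3;0 0 0.637 -0.868 -0.742 0 -0.3;0 0 0.637 -0.868 -0.742 0 -0.3;0 0 0.637 -0.868 -0.742 0 -0.3;0 0 0.637 -0.868 -0.742 0 -0.3"

```text
time: 2.3
eef_pos: [0.4907, 0.1619, 0.2505]
tcp_rot: [0.75, 0.661, 0.001, 0.0]
contact_force: [0.9, 0.4, 0.0]
opening: 0.351
finger_force: 0.0
```

```bash
python3 mv.py .51 .0 .25 -.5  .38 -.205 .16 -1.403 .38 -.205 .055 -1.403
```

```text
t 2.3 pos [0.4907 0.1619 0.2505] q [ 0.122 -0.068  1.961  0.     1.247  0.248] F [0.9 0.4 0. ] 0.0 0.351
[ 0.1 -0.  21.4] [-158.2   39.5    0.5]
[ 0.  -0.1 73.2] [-378.   -63.8   90.3]
[ 0.  -0.1 73.2] [-378.   -63.9  195.3]
```

In the tool's units: -378 mm is -0.756, -158 mm is -0.316, 73.2 degrees is 0.6388.

Request:
send_rows --rows "0 0 0.1833 -0.316 0.08 0 -0.3;0 0 0.1833 -0.316 0.08 0 -0.3;0 0 0.6388 -0.756 -0.128 0.18 -0.3;0 0 0.6388 -0.756 -0.128 0.18 -0.3;0 0 0.6388 -0.756 -0.128 0.18 -0.3;0 0 0.6388 -0.756 -0.128 0.18 -0.3;0 0 0.6388 -0.756 -0.128 0.18 -0.3;0 0 0.6388 -0.756 -0.128 0.18 -0.3"

```text
time: 3.3
eef_pos: [0.3781, -0.2046, 0.1593]
tcp_rot: [0.997, 0.082, -0.001, -0.001]
contact_force: [1.0, 0.3, 0.7]
opening: 0.347
finger_force: 0.0
```

```bash
python3 mv.py .38 -.205 .16 -1.403 .38 -.205 .055 -1.403
```

```text
t 3.3 pos [ 0.3781 -0.2046  0.1593] q [-0.733 -0.177  2.235 -0.     1.085  0.674] F [1.  0.3 0.7] 0.0 0.347
[-0.1  0.1 -0.2] [ 1.8  0.7 -0.7]
[-0.1  0.1 -0.2] [  1.9   0.9 104.3]
```

In the tool's units: 104 mm is 0.208, 95 mm is 0.19.

Request:
send_rows --rows "0 0 0 0.002 0.001 0.09 -0.3;0 0 0 0.002 0.001 0.16 -0.3;0 0 0 0.002 0.001 0.19 -0.3;0 0 0 0.002 0.001 0.208 -0.3;0 0 0 0.002 0.001 0.208 -0.3"

```text
time: 3.92
eef_pos: [0.381, -0.2036, 0.0565]
tcp_rot: [0.996, 0.084, 0.0, 0.0]
contact_force: [0.1, 0.1, -0.9]
opening: 0.35
finger_force: 0.0
```

```bash
python3 mv.py .38 -.205 .055 -1.403; python3 -c "
from h import *
p=shot('side');i=p['color'][250:370,220:350,::-1];cv2.imwrite('pics/d.png',cv2.resize(i,None,fx=4.6,fy=4.6,interpolation=2))"
```

```text
t 3.92 pos [ 0.381  -0.2036  0.0565] q [-0.726  0.014  2.285  0.     0.842  0.675] F [ 0.1  0.1 -0.9] 0.0 0.35
[ 0.  -0.   0.1] [-1.2  1.2  1.5]
```

View pics/d.png

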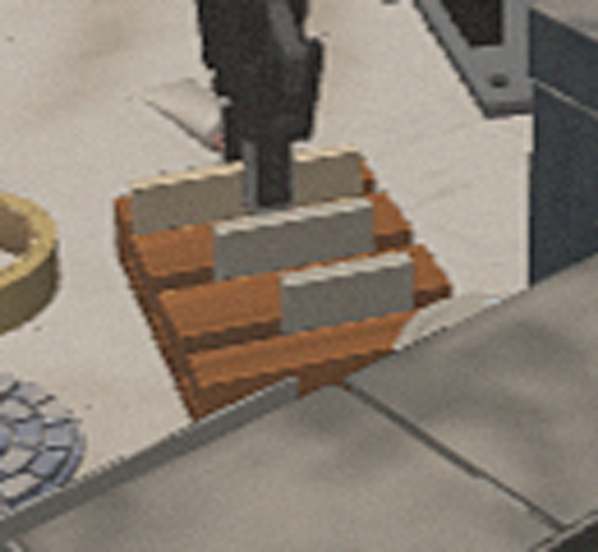

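In the tool's units: -55 mm is -0.11, -35 mm is -0.07.

Request:
send_rows --rows "0 0 0 0 0 0 -1;0 0 0 0 0 0 -1;0 0 0 0 0 0 -1;0 0 0 0 0 0 -1;0 0 0 0 0 -0.01 -1;0 0 0 0 0 -0.03 -1;0 0 0 0 0 -0.07 -1;0 0 0 0 0 -0.11 -1" --grip_force 60

```text
time: 4.97
eef_pos: [0.3796, -0.2026, 0.1113]
tcp_rot: [0.996, 0.084, -0.001, -0.001]
contact_force: [0.6, -0.2, -0.8]
opening: 0.1
finger_force: 59.4
```

```bash
python3 - <<'E'
from h import *
from mv import rows
rows((.38,-.205,.2,-1.403))
p=shot('side');i=p['color'][220:340,220:350,::-1];cv2.imwrite('pics/e.png',cv2.resize(i,None,fx=4.6,fy=4.6,interpolation=2))
E
```

```text
t 4.97 pos [ 0.3796 -0.2026  0.1113] q [-7.270e-01 -9.600e-02  2.265e+00  1.000e-03  9.760e-01  6.750e-01] F [ 0.6 -0.2 -0.8] 59.40240561962128 0.1
[-0.2  0.1  0. ] [ -0.2   2.2 -88.7]
```

View pics/e.png

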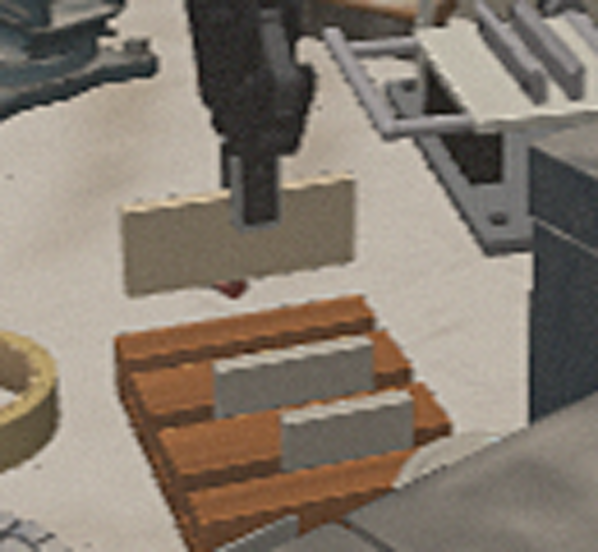

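```bash
python3 - <<'E'
from h import *
from mv import rows
s=ctrl.get_state()
p=shot('side')
t=np.array([.3796,-.2026,.1113]);w=-1.403;d=np.array([-np.sin(w),np.cos(w),0]);n=np.array([np.cos(w),np.sin(w),0])
E=np.linalg.inv(p['extrinsics'])
for u in((122,210),(355,177),(353,263),(128,297)):
    uv=(np.array(u)+.5)/4.6-.5+[220,220]
    r=E[:3,:3]@[(uv[0]-p['cx'])/p['fx'],(uv[1]-p['cy'])/p['fy'],1]; o=E[:3,3]
    X=o+r*((t+n*.005-o)@n)/(r@n); print(u,'along',(X-t)@d*1e3,'z',X[2]*1e3)
rows((.38,-.2,.2,-1.1),(.5617,.034,.2,.0526),(.5617,.034,.115,.0526))
E
```

```text
(122, 210) along -58.81023180572063 z 108.60016693849056
(355, 177) along 47.02566445501664 z 107.47127493894514
(353, 263) along 45.610445088710385 z 64.50377490658049
(128, 297) along -58.38097437039889 z 66.1070952967896
t 5.08 pos [ 0.3813 -0.204   0.1131] q [-7.270e-01 -9.800e-02  2.262e+00  1.000e-03  9.740e-01  6.750e-01] F [-0.1 -0.2 -1.2] 59.42175507545471 0.1
[  0.1  -0.1 -17.3] [ -0.4  -4.  -86.9]
[  0.2  -0.  -83.4] [ 217.9 -204.3  -86.8]
[  0.2  -0.  -83.4] [ 217.7 -204.4   -1.8]
```

In the tool's units: 222 mm is 0.444, -204 mm is -0.408, -83.4 degrees is -0.7278.

Request:
send_rows --rows "0 0 0 0 0 -0.1 -1;0 0 0 0 0 -0.18 -1;0 0 -0.7278 0.444 -0.408 -0.18 -1;0 0 -0.7278 0.444 -0.408 -0.18 -1;0 0 -0.7278 0.444 -0.408 -0.18 -1;0 0 -0.7278 0.444 -0.408 -0.18 -1;0 0 -0.7278 0.444 -0.408 -0.18 -1;0 0 -0.7278 0.444 -0.408 -0.18 -1"

```text
time: 6.08
eef_pos: [0.5656, 0.0379, 0.1994]
tcp_rot: [0.795, 0.607, -0.001, -0.002]
contact_force: [-0.8, -0.5, -1.4]
opening: 0.094
finger_force: 59.4
```

```bash
python3 mv.py .5617 .038 .2 .0526
```

```text
t 6.08 pos [0.5656 0.0379 0.1994] q [-1.120e-01  9.900e-02  1.890e+00  1.000e-03  1.156e+00  1.540e-01] F [-0.8 -0.5 -1.4] 59.40014898777008 0.094
[ -0.2  -0.1 -18.3] [-1.  -3.8 -0.6]
```

In the tool's units: -2.5 mm is -0.005, -1 mm is -0.002, -18.3 degrees is -0.1597.

Request:
send_rows --rows "0 0 -0.1597 -0.002 -0.005 0 -1;0 0 -0.1597 -0.002 -0.005 0 -1;0 0 -0.1597 -0.002 -0.005 0 -1;0 0 -0.1597 -0.002 -0.005 0 -1"

```text
time: 6.58
eef_pos: [0.562, 0.0346, 0.2003]
tcp_rot: [0.693, 0.721, -0.0, -0.001]
contact_force: [-0.2, 1.6, -1.0]
opening: 0.099
finger_force: 59.4
```

```bash
python3 - <<'E'
from h import *
from mv import rows
a=[];b=[]
T=shot('top');a.append(ctrl.get_state()['eef_pos'])
for i in range(3):
    S=shot('side');s=ctrl.get_state();a.append(s['eef_pos']);b.append(s['tcp_rot'])
print(np.mean(a,0),np.std(a,0),b)
i=cv2.resize(S['color'][150:280,285:395,::-1],None,fx=4.6,fy=4.6,interpolation=2)
j=cv2.resize(T['color'][140:270,215:345,::-1],None,fx=3,fy=4.6,interpolation=2)
cv2.imwrite('pics/f.png',np.hstack([i[:,:400],j]) if 0 else cv2.resize(np.hstack([i,cv2.resize(j,(290,i.shape[0]))]),None,fx=.97,fy=.97))
rows((.5617,.038,.115,.0526))
E
```

```text
[0.56229993 0.03444233 0.20073853] [9.98370770e-05 4.10964103e-05 1.54325989e-04] [array([ 6.92656564e-01,  7.21267434e-01, -2.00094125e-04, -3.65660253e-04]), array([ 6.92585236e-01,  7.21335997e-01, -1.15797953e-04, -2.38515155e-04]), array([ 6.92483949e-01,  7.21433266e-01, -7.69622625e-05, -1.32657185e-04])]
t 6.78 pos [0.5624 0.0344 0.2009] q [-0.119  0.088  1.898  0.     1.155 -0.16 ] F [-0.1  0.3 -0.9] 59.4008606672287 0.097
[-0.  -0.  -0.7] [ 3.6 -0.5 85.9]
```

View pics/f.png

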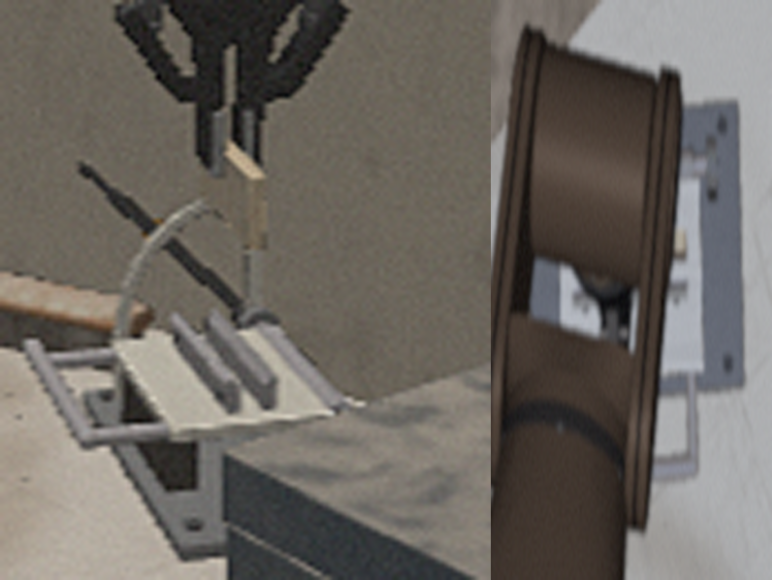

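In the tool's units: 68 mm is 0.136, 3.6 mm is 0.0072, -0.7 degrees is -0.0061.

Request:
send_rows --rows "0 0 -0.0061 0.0072 0 0.06 -1;0 0 -0.0061 0.0072 0 0.1 -1;0 0 -0.0061 0.0072 0 0.124 -1;0 0 -0.0061 0.0072 0 0.136 -1;0 0 -0.0061 0.0072 0 0.136 -1"

```text
time: 7.4
eef_pos: [0.5625, 0.0379, 0.133]
tcp_rot: [0.688, 0.726, -0.0, -0.0]
contact_force: [0.4, 1.0, -1.2]
opening: 0.1
finger_force: 59.5
```

```bash
python3 - <<'E'
from h import *
S=shot('side');s=ctrl.get_state();print(s['eef_pos'],s['tcp_rot'],s['contact_force'])
i=cv2.resize(S['color'][195:250,305:365,::-1],None,fx=10,fy=10,interpolation=2)
cv2.imwrite('pics/g.png',i)
c=s['eef_pos'];w=.0526
for X in (-.005,.005):
  for Z in (-.0445,-.0025):
    v=np.array([X*np.cos(w)+.0565*np.sin(w),X*np.sin(w)-.0565*np.cos(w),Z])
    print(X,Z,(proj(S,c+v)+.5-[305,195])*10)
from math import cos,sin
for x in (-.0565,-.0435):
  for y in(-.056,.056):
    print('rail',x,y,[(proj(S,np.array([.6121+x*cos(w)-y*sin(w),.0365+x*sin(w)+y*cos(w),z]))+.5-[305,195])*10 for z in (.06,.08)])
E
```

```text
[0.56280226 0.03792607 0.13352913] [6.87828658e-01 7.25872954e-01 2.49207752e-04 3.59733151e-04] [-0.47705742 -0.08772063 -0.20022311]
-0.005 -0.0445 [347.04983124 357.59355583]
-0.005 -0.0025 [351.3645414  197.55138047]
0.005 -0.0445 [385.7344948  354.21080376]
0.005 -0.0025 [390.59131254 194.4394861 ]
rail -0.0565 -0.056 [array([339.12976936, 471.8102023 ]), array([341.10272336, 397.42631512])]
rail -0.0565 0.056 [array([221.38902566, 313.81283535]), array([222.47967419, 244.33885586])]
rail -0.0435 -0.056 [array([389.08345755, 467.154048  ]), array([391.38510245, 392.92901359])]
rail -0.0435 0.056 [array([267.69959101, 309.89128284]), array([269.07264657, 240.55659018])]
```

View pics/g.png

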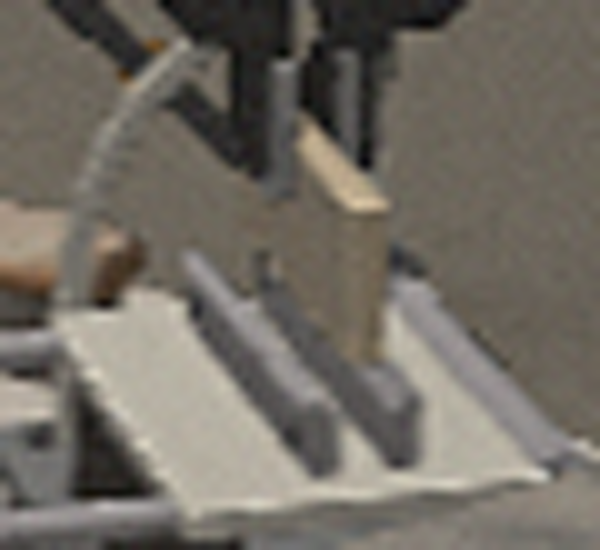

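In the tool's units: 23 mm is 0.046, 21 mm is 0.042.

Request:
send_rows --rows "0 0 0 0 -0.002 0.012 -1;0 0 0 0 -0.002 0.02 -1;0 0 0 0 -0.002 0.026 -1;0 0 0 0 -0.002 0.032 -1;0 0 0 0 -0.002 0.038 -1;0 0 0 0 -0.002 0.042 -1;0 0 0 0 -0.002 0.046 -1"

```text
time: 8.32
eef_pos: [0.5614, 0.038, 0.1099]
tcp_rot: [0.688, 0.726, 0.0, 0.0]
contact_force: [0.9, -0.5, -0.1]
opening: 0.1
finger_force: 59.5
```

```bash
python3 mv.py .5617 .038 .1045 .0526
```

```text
t 8.32 pos [0.5614 0.038  0.1099] q [-0.113  0.2    1.957  0.     0.984 -0.167] F [ 0.9 -0.5 -0.1] 59.450982213020325 0.1
[0.  0.  0.1] [0.  0.3 5.4]
```

In the tool's units: 4 mm is 0.008, 3.5 mm is 0.007.

Request:
send_rows --rows "0 0 0 0 0 0.002 -1;0 0 0 0 0 0.004 -1;0 0 0 0 0 0.006 -1;0 0 0 0 0 0.007 -1;0 0 0 0 0 0.008 -1"

```text
time: 8.95
eef_pos: [0.5614, 0.038, 0.106]
tcp_rot: [0.688, 0.726, 0.0, 0.0]
contact_force: [-0.5, 0.4, -0.8]
opening: 0.099
finger_force: 59.5
```

In the tool's units: 1.5 mm is 0.003, 1 mm is 0.002.

Request:
send_rows --rows "0 0 0 0 0 0.001 -1;0 0 0 0 0 0.002 -1;0 0 0 0 0 0.003 -1;0 0 0 0 0 0.003 -1"

```text
time: 9.45
eef_pos: [0.5615, 0.038, 0.1053]
tcp_rot: [0.688, 0.726, -0.0, 0.0]
contact_force: [-2.3, 1.4, 4.3]
opening: 0.101
finger_force: 60.2
```

In the tool's units: -100 mm is -0.2, -60 mm is -0.12.

Request:
send_rows --rows "0 0 0 0 0 0 -0.7;0 0 0 0 0 0 -0.5;0 0 0 0 0 0 -0.3;0 0 0 0 0 0 -0.3;0 0 0 0 0 -0.04 -0.3;0 0 0 0 0 -0.12 -0.3;0 0 0 0 0 -0.2 -0.3;0 0 0 0 0 -0.2 -0.3"

```text
time: 10.45
eef_pos: [0.5638, 0.0378, 0.2091]
tcp_rot: [0.688, 0.726, 0.003, 0.004]
contact_force: [0.3, -0.0, 0.0]
opening: 0.35
finger_force: 0.0
```

```bash
python3 - <<'E'
from h import *
S=shot('side');s=ctrl.get_state();print(s['time'],s['eef_pos'],s['contact_force'])
print([(d['p'],world(S,d['position'])[:3].round(4)) for d in ctrl.look_for(S,'strip')])
i=cv2.resize(S['color'][150:260,290:380,::-1],None,fx=5.4,fy=5.4,interpolation=2)
cv2.imwrite('pics/h.png',i)
E
```

```text
10.5 [0.56236747 0.0379017  0.20642372] [ 0.32661877  0.06231356 -0.42219664]
[(0.78, array([0.5594, 0.0056, 0.0903]))]
```

View pics/h.png

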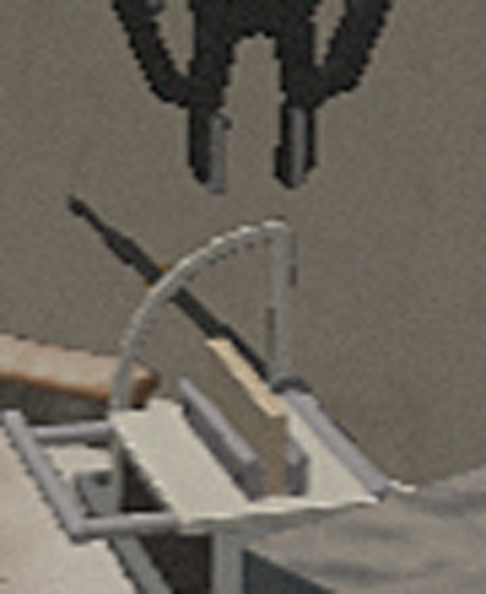

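```bash
python3 - <<'E'
from h import *
from mv import rows
p=shot('side')
for u in((277,414),(222,344)): print('strip top end',ray(p,(np.array(u)+.5)/5.4-.5+[290,150],.102))
rows((.4678,.029,.18,.0526),(.4678,.029,.055,.0526))
E
```

```text
strip top end [ 0.56309578 -0.02536095  0.102     ]
strip top end [0.55916435 0.07135615 0.102     ]
t 10.6 pos [0.5606 0.0381 0.2033] q [-0.113  0.083  1.899 -0.     1.161 -0.167] F [-0.1 -1.   0.2] 0.0 0.349
[-0.1 -0.   0.1] [ -4.  -93.2  23.5]
[-0.1 -0.   0.1] [ -4.1 -92.9 148.5]
```

In the tool's units: -92.5 mm is -0.185, -60 mm is -0.12.

Request:
send_rows --rows "0 0 0 -0.008 -0.12 0.02 -0.3;0 0 0 -0.008 -0.185 0.048 -0.3;0 0 0 -0.008 -0.185 0.048 -0.3"

```text
time: 10.98
eef_pos: [0.4653, 0.0295, 0.1766]
tcp_rot: [0.688, 0.726, -0.002, -0.003]
contact_force: [0.6, -0.6, 0.3]
opening: 0.352
finger_force: 0.0
```

```bash
python3 - <<'E'
from h import *
from mv import rows
np.set_printoptions(linewidth=200)
p=shot('top'); im=p['color'].astype(int)
sl=lambda y,x=.562:proj(p,np.array([.5621-.0526*y,.034+y,.102]))
for y in np.arange(-.075,.076,.005):
    u=sl(y).round().astype(int); b=im[u[1]-1:u[1]+2,u[0]].mean(0); print(round(y*1e3),b.round(),end=' ')
print()
for n,c in(('top',p),('side',shot('side'))): print(n,[(round(d['p'],2),world(c,d['position'])[:3].round(4)) for d in ctrl.look_for(c,'strip')])
rows((.4678,.029,.055,.0526))
E
```

```text
-75 [ 93.  97. 109.] -70 [129. 131. 139.] -65 [168. 172. 179.] -60 [168. 172. 179.] -55 [151. 153. 158.] -50 [162. 155. 141.] -45 [159. 153. 141.] -40 [163. 155. 144.] -35 [168. 162. 150.] -30 [167. 160. 148.] -25 [168. 161. 149.] -20 [169. 162. 148.] -15 [163. 157. 144.] -10 [164. 158. 145.] -5 [166. 159. 146.] 0 [165. 159. 146.] 5 [165. 158. 145.] 10 [166. 159. 145.] 15 [154. 148. 135.] 20 [161. 154. 141.] 25 [159. 152. 141.] 30 [159. 151. 140.] 35 [161. 155. 143.] 40 [165. 159. 149.] 45 [164. 158. 145.] 50 [151. 146. 140.] 55 [164. 167. 175.] 60 [170. 174. 182.] 65 [149. 152. 158.] 70 [ 97. 102. 113.] 75 [ 98. 102. 113.] 
top [(0.87, array([0.5596, 0.0311, 0.1009])), (0.63, array([0.5784, 0.0249, 0.0605]))]
side []
t 11.18 pos [0.4704 0.0289 0.1809] q [-0.155 -0.103  2.127  0.     1.116 -0.208] F [-0.6 -1.  -0.2] 0.0 0.347
[0.1 0.  0.1] [  0.3  -2.7 125.9]
```

In the tool's units: 125 mm is 0.25, 110 mm is 0.22.

Request:
send_rows --rows "0 0 0 0 -0.005 0.1 -0.3;0 0 0 0 -0.005 0.17 -0.3;0 0 0 0 -0.005 0.22 -0.3;0 0 0 0 -0.005 0.25 -0.3;0 0 0 0 -0.005 0.25 -0.3"

```text
time: 11.8
eef_pos: [0.4668, 0.0289, 0.0549]
tcp_rot: [0.688, 0.726, -0.0, -0.001]
contact_force: [-0.1, 0.7, -0.0]
opening: 0.35
finger_force: 0.0
```

```bash
python3 mv.py .4678 .029 .055 .0526;  python3 mv.py .4678 .029 .055 .0526
```

```text
t 11.8 pos [0.4668 0.0289 0.0549] q [-0.156  0.097  2.201 -0.     0.846 -0.21 ] F [-0.1  0.7 -0. ] 0.0 0.35
[-0.1 -0.   0.1] [ 0.1  1.  -0.1]
t 11.8 pos [0.4668 0.0289 0.0549] q [-0.156  0.097  2.201 -0.     0.846 -0.21 ] F [-0.1  0.7 -0. ] 0.0 0.35
[-0.1 -0.   0.1] [ 0.1  1.  -0.1]
```

Request:
send_rows --rows "0 0 0 0 0 0 -0.6;0 0 0 0 0 0 -1;0 0 0 0 0 0 -1;0 0 0 0 0 0 -1;0 0 0 0 0 0 -1" --grip_force 30

```text
time: 12.42
eef_pos: [0.4666, 0.0287, 0.0567]
tcp_rot: [0.687, 0.726, -0.001, -0.0]
contact_force: [-4.8, -0.5, 5.0]
opening: 0.125
finger_force: 29.5
```

```bash
python3 - <<'E'
from h import *
from mv import rows
w=.0526
x0,z0=None,None
ts=[]
for a in np.arange(.1,.76,.1).tolist()+[.75]:
    d=.145*(1-np.cos(a)); ts.append((.4668+d*np.cos(w),.0289+d*np.sin(w),.0549+.145*np.sin(a),w))
rows(*ts)
E
```

```text
t 12.43 pos [0.4666 0.0287 0.0567] q [-1.560e-01  9.200e-02  2.201e+00 -1.000e-03  8.490e-01 -2.100e-01] F [-4.8 -0.5  5. ] 29.502401053905487 0.125
[-0.   0.   0.1] [  0.2   0.9 -12.7]
[-0.   0.   0.1] [  0.2   3.1 -27. ]
[-0.   0.   0.1] [  0.2   6.6 -41. ]
[-0.   0.   0.1] [  0.2  11.6 -54.7]
[-0.   0.   0.1] [  0.1  17.9 -67.7]
[-0.   0.   0.1] [  0.1  25.5 -80.1]
[-0.   0.   0.1] [  0.1  34.2 -91.6]
[-0.   0.   0.1] [  0.1  39.  -97. ]
```

In the tool's units: -56.5 mm is -0.113, -49.7 mm is -0.0994.

Request:
send_rows --rows "0 0 0 0 0.0004 -0.0144 -1;0 0 0 0 0.0014 -0.029 -1;0 0 0 0 0.0032 -0.0434 -1;0 0 0 0 0.0058 -0.0576 -1;0 0 0 0 0.009 -0.0718 -1;0 0 0 0 0.013 -0.0856 -1;0 0 0 0 0.0176 -0.0994 -1;0 0 0 0 0.0228 -0.113 -1"

```text
time: 13.42
eef_pos: [0.4767, 0.0295, 0.1119]
tcp_rot: [0.688, 0.726, -0.002, -0.002]
contact_force: [-6.3, -3.6, -0.5]
opening: 0.127
finger_force: 29.3
```

In the tool's units: -42.3 mm is -0.0846, -39.6 mm is -0.0792.

Request:
send_rows --rows "0 0 0 0 0.006 -0.0132 -1;0 0 0 0 0.0128 -0.026 -1;0 0 0 0 0.02 -0.0386 -1;0 0 0 0 0.0278 -0.0508 -1;0 0 0 0 0.0364 -0.0626 -1;0 0 0 0 0.0452 -0.0738 -1;0 0 0 0 0.05 -0.0792 -1;0 0 0 0 0.055 -0.0846 -1"

```text
time: 14.42
eef_pos: [0.5018, 0.0313, 0.1552]
tcp_rot: [0.687, 0.726, -0.004, -0.005]
contact_force: [-16.8, -2.9, 10.9]
opening: 0.126
finger_force: 29.6
```

```bash
python3 - <<'E'
from h import *
from mv import rows
rows((.5,.03,.154,.0526))
import time
for n in('side','top'):
    p=shot(n,n+'_end.png'); s=ctrl.get_state(); print(s['eef_pos'],s['contact_force'],s['opening'],s['finger_force'])
    for t in('strip','grip','index_tip','index','cradle'): print(n,t,[(round(d['p'],2),world(p,d['position'])[:3].round(4)) for d in ctrl.look_for(p,t)[:2]])
E
```

```text
t 14.43 pos [0.5018 0.0313 0.1552] q [-1.390e-01  1.400e-02  2.067e+00 -2.000e-03  1.074e+00 -1.930e-01] F [-16.8  -2.9  10.9] 29.565032422542572 0.126
[-0.8 -0.1  0.1] [-1.2 -1.9  1.2]
[0.50225273 0.03131809 0.15570572] [-16.84215812  -2.28201758  11.93973052] 0.12508863936997358 29.565197825431824
side strip [(0.72, array([0.5943, 0.0085, 0.1116]))]
side grip [(0.61, array([ 0.5701, -0.0128,  0.1133]))]
side index_tip [(0.39, array([ 0.3688, -0.0798,  0.0072]))]
side index []
side cradle [(0.63, array([ 0.565 , -0.0125,  0.1106])), (0.49, array([ 0.3631, -0.2748,  0.03  ]))]
[0.50211685 0.03128935 0.15554453] [-16.53281484  -2.48598778  10.7832305 ] 0.12999964041017453 29.64928239583969
top strip [(0.88, array([0.5956, 0.0364, 0.1159]))]
top grip [(0.94, array([ 0.5829, -0.0152,  0.1049]))]
top index_tip []
top index [(0.4, array([0.5445, 0.1386, 0.1193]))]
top cradle [(0.8, array([ 0.5792, -0.0127,  0.1049]))]
```

```bash
python3 - <<'E'
from h import *
from scipy.ndimage import map_coordinates
np.set_printoptions(linewidth=220,suppress=True,precision=0)
P={n:shot(n) for n in('side','top')}
q=(.6121,.0365,.0526)
def W(x,y,z): c,s=np.cos(q[2]),np.sin(q[2]); return np.array([q[0]+c*x-s*y,q[1]+s*x+c*y,z])
def prof(img,cam,rs,ys,A):
    g=cv2.cvtColor(img,cv2.COLOR_BGR2GRAY).astype(float);o=[]
    for a in A:
        uv=np.array([proj(P[cam],W(-r*np.cos(a),y,.055+r*np.sin(a))) for r in rs for y in ys])
        o.append(map_coordinates(g,[uv[:,1],uv[:,0]],order=1).mean())
    return np.array(o)
I={k:cv2.imread(f'pics/{k}.png') for k in('side0','side_end','top0','top_end')}
A0=np.arange(-.12,.121,.02);A=np.arange(.6,.92,.02)
for nm,ys in(('+end',np.linspace(.064,.08,8)),('+mid',np.linspace(.03,.054,8)),('-mid',np.linspace(-.054,-.03,8))):
    print(nm,'a0',prof(I['side0'],'side',[.145],ys,A0),'\n end',prof(I['side_end'],'side',[.145],ys,A))
print('A',(A*100))
print('hand side0',prof(I['side0'],'side',np.linspace(.09,.145,12),[.106],A),'\nhand end',prof(I['side_end'],'side',np.linspace(.09,.145,12),[.106],A))
for nm,y in(('arm+',.058),('arm-',-.058)):
    print(nm,prof(I['side0'],'side',np.linspace(.11,.138,12),[y],A0),prof(I['side_end'],'side',np.linspace(.11,.138,12),[y],A))
E
```

```text
+end a0 [114. 116. 125. 136. 143. 146. 141. 129. 101.  65.  58.  57.  59.] 
 end [106. 101.  95.  68.  48.  34.  37.  41.  41.  39.  45.  73.  95. 105. 107.  99.  73.]
+mid a0 [112. 113. 122. 131. 140. 143. 141. 131. 119. 100.  84.  65.  57.] 
 end [52. 41. 37. 42. 53. 71. 79. 80. 63. 45. 66. 85. 70. 66. 45. 39. 38.]
-mid a0 [158. 136. 110. 106. 125. 140. 144. 142. 137. 131. 130. 132. 133.] 
 end [113. 113. 113.  94. 105. 140. 148. 130.  81.  85.  75.  94. 110. 113. 112. 118. 119.]
A [60. 62. 64. 66. 68. 70. 72. 74. 76. 78. 80. 82. 84. 86. 88. 90. 92.]
hand side0 [ 98.  99. 100.  99.  95.  80.  62.  46.  49.  73.  93.  98.  98.  99.  98.  98.  98.] 
hand end [99. 98. 86. 75. 61. 55. 53. 47. 48. 55. 60. 65. 68. 66. 66. 68. 69.]
arm+ [161. 156. 135. 108.  84. 101. 135. 130.  77.  62.  67.  70.  69.] [ 82.  95. 106. 116. 110.  90.  69.  58.  53.  53.  57.  60.  60.  60.  57.  64.  66.]
arm- [109. 103. 100.  93.  82. 107. 137. 139.  78.  63.  68.  71.  74.] [103. 104. 104.  91.  76.  86. 102. 130. 171. 156. 128. 102.  75.  94. 107. 109. 115.]
```

In the tool's units: -2 mm is -0.004, -1.5 mm is -0.003.

Request:
send_rows --rows "0 0 0 0 -0.002 -0.0016 -1;0 0 0 0 -0.004 -0.003 -1;0 0 0 0 -0.004 -0.003 -1;0 0 0 0 -0.004 -0.003 -1;0 0 0 0 -0.004 -0.003 -1"

```text
time: 15.75
eef_pos: [0.5028, 0.0313, 0.1567]
tcp_rot: [0.688, 0.726, -0.001, -0.001]
contact_force: [-6.5, -0.6, 2.7]
opening: 0.131
finger_force: 29.5
```

```bash
python3 - <<'E'
from h import *
from scipy.ndimage import map_coordinates
np.set_printoptions(linewidth=220,suppress=True,precision=0)
S=shot('side'); s=ctrl.get_state();print(s['eef_pos'].tolist(),s['contact_force'].tolist(),s['finger_force'],s['dq'].max())
q=(.6121,.0365,.0526)
def W(x,y,z): c,s=np.cos(q[2]),np.sin(q[2]); return np.array([q[0]+c*x-s*y,q[1]+s*x+c*y,z])
g=cv2.cvtColor(S['color'],cv2.COLOR_RGB2GRAY).astype(float);g0=cv2.cvtColor(cv2.imread('pics/side0.png'),cv2.COLOR_BGR2GRAY).astype(float)
def pr(g,rs,ys,A):
    o=[]
    for a in A:
        uv=np.array([proj(S,W(-r*np.cos(a),y,.055+r*np.sin(a))) for r in rs for y in ys]);o.append(map_coordinates(g,[uv[:,1],uv[:,0]],order=1).mean())
    return np.array(o)
A=np.arange(.64,.85,.01);print(A*100)
print('bar-',pr(g,[.145],np.linspace(-.054,-.03,9),A));print('bar+',pr(g,[.145],np.linspace(.03,.054,9),A));print('arm-',pr(g,np.linspace(.11,.138,12),[-.058],A))
# rail outer end faces / strip: correlate strip top edge row
print([(round(d['p'],2),world(S,d['position'])[:3].round(4)) for d in ctrl.look_for(S,'strip')])
E
```

```text
[0.5027841612367758, 0.03132887458895412, 0.1567138354803787] [-6.055359156618356, -1.0798007910723695, 2.790654870376499] 29.492604732513428 0.0017650005437604129
[64. 65. 66. 67. 68. 69. 70. 71. 72. 73. 74. 75. 76. 77. 78. 79. 80. 81. 82. 83. 84.]
bar- [113. 113. 111. 101.  94. 103. 122. 137. 145. 147. 143. 129. 102.  82.  81.  85.  85.  83.  86.  97. 105.]
bar+ [37. 38. 41. 45. 49. 55. 62. 69. 75. 81. 86. 89. 81. 64. 49. 48. 65. 80. 85. 75. 72.]
arm- [104. 105. 104.  95.  80.  73.  78.  84.  91.  99. 109. 126. 150. 167. 170. 158. 137. 123. 113.  94.  80.]
[(0.71, array([1., 0., 0.]))]
```

```bash
python3 -c "
from h import *
p=shot('top');print([(round(d['p'],2),world(p,d['position'])[:3].round(4)) for d in ctrl.look_for(p,'strip')])
print(ctrl.sign_off())"
```

```text
[(0.83, array([0.5965, 0.0372, 0.12  ]))]
the job is handed in; nothing more can be done
None
```

The strip is seated and centred in the slot and released. The cradle is held by its bar at about 0.75 rad, against an index reading of about 0.75 rad, and the job was handed in at about 16 s; no verdict was returned.

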